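# Turn the vial tray round and dock it in the reader's guide rails

## Task

The blue vial tray lies the wrong way round for the vial reader: turn it end for end, so that its plain blue end leads and its wide orange end plate trails, and slide it between the aluminium guide rails until it is fully home, with the orange plate up against the ends of the rails. Keep the tray upright, let go of it, and leave the other things on the bench where they stand.

Things in the scene. Friction and masses are not known exactly. Their poses are not given: they have to be found in the camera images.
- tray_grip (a point): Loose blue vial tray, 0.25 to 0.5 kg; four capped vials are fixed in it. Point: middle of its black handle, 62 mm above its underside; +x to its plain blue end, -x to its orange end, z up. Starts with the orange end roughly towards the rails. Handle bar 60 mm (x) by 14 (y), 56 to 72 mm up, on two posts; gripped across y, free below it to 26 mm. Vials at x +-52, y +-16, 19 wide, tops at 56.
- tray_nose (a point): Middle of the tray's plain blue end, the end that goes in first, at its underside: 75 mm from tray_grip along the tray's +x, 62 mm lower; same axes. The base plate is 150 mm long, 90 wide, 6 thick (75 mm either side of tray_grip), with a block 140 x 60 mm on it up to 26 mm.
- tray_plate (a point): Middle of the outer face of the tray's wide orange end plate, 20 mm above the underside, 83 mm from tray_grip along the tray's -x; same axes. The plate is 132 mm wide, 8 mm thick, and stands from the bench up to 40 mm; a flat face to push on. Too wide to go between the rails.
- bay: Guide rails, fixed. Origin: centre of the mouth at bench level, in the plane of the rails' flat ends; +x points inward, z up. Two aluminium rails, x 0 to 155 mm, 18 high, 136 over their outsides; 97 mm between them for the base plate, flared to 116 at the mouth over the first 22 mm. Beyond that, lips overhang 10.5 mm, 12 mm up: slide in along the bench. Home: tray_grip at x 75, y 0, z 62 mm.
- bay_rear (a point): Foot of the front of the white reader housing behind the rails, fixed with them, 190 mm in from the mouth on the centre line, at bench level; the bay's axes. The housing reaches 108 mm further in, is 160 mm wide and 97 mm tall; a bar 18 mm high stands at 164 to 176 mm from the mouth. The tray, when home, does not touch them.
- wash_bottle: Bystander, to be left alone: white plastic bottle, red cap, 60 mm across, 105 mm tall; origin at the centre of its underside
- flask: Bystander, to be left alone: conical glass flask, 72 mm across, 95 mm tall; origin at the centre of its underside
- beaker: Bystander, to be left alone: open glass beaker, 70 mm across, 90 mm tall; origin at the centre of its underside
- petri: Bystander, to be left alone: clear closed dish, 90 mm across, 29 mm tall; origin at the centre of its underside
- amber_jar: Bystander, to be left alone: amber glass jar, 60 mm across, 80 mm tall; origin at the centre of its underside
- screwdriver: Bystander, to be left alone: screwdriver lying flat, 170 mm long; origin at the centre of its underside, its length along its x
- blue_bin: Bystander, to be left alone: open blue parts bin, 100 x 150 mm, 50 mm tall; origin at the centre of its underside

How it is judged:
At the end, for the whole second after the job is handed in: The tray lies flat on the bench between the rails, plain end inward, orange plate within 6 mm of the rail ends, centred within 7 mm and aligned within 0.09 rad (x of tray_grip in the frame of bay between 0.069 and 0.079 m and y of tray_grip in the frame of bay between -0.007 and 0.007 m and x of tray_nose in the frame of bay above 0.14 m and angle between the x axis of tray_grip and the x axis of bay, either way round below 0.09 rad and angle between tray_grip's own z axis and vertical below 0.06 rad and height (world z) of tray_grip between 0.058 and 0.066 m and distance of tray_grip from where it was at the start of the episode above 0.05 m); the robot touches nothing.
It fails at once if the tray is tipped by more than 35 degrees (angle between tray_grip's own z axis and vertical above 0.61 rad).
It fails at once if another thing on the bench is moved by more than 30 mm (distance of any of wash_bottle, flask, beaker, petri, amber_jar, screwdriver, blue_bin from where it was at the start of the episode above 0.03 m).
It also fails if it takes over 72 s, if anything falls off the work surface, if the arm or the gripper's body presses on something with over 40 N, if the wrist force passes 120 N, or if a joint passes its speed limit or range.

## Robot

A 6-joint arm with a two-finger parallel gripper is mounted at the origin on the work surface. World frame = base frame: x ahead of the robot, y to its left, z up, the work surface at z = 0. Lengths are in m, angles in rad, forces in N, time in s.
With the tool pointing down it reaches from about 0.325 to 0.85 m from the base axis. Payload 4.4 kg.
Tool frame: the origin (TCP) lies on the centre line of the jaws, within the pads' length; the fingertips stand 17 mm ahead of it and the grasp point (between the pads) lies 2 mm behind it (arm.finger_overhang is the distance from the TCP to the fingertips, in m); z points along the fingers, y is the line along which they close (so a half turn about z gives the same grasp; the last joint's range is limited). The gripper opens to 94 mm and grips with 3 to 60 N. Pads are 16 mm wide; open, the fingers measure 119 mm over their backs; the gripper's body (75 mm by 177 mm) begins 78 mm behind the grasp point.
Start: joints at [-1.367, 0.207, 1.542, -0, 1.393, -0.15], TCP at [0.199, -0.539, 0.222] pointing down, gripper open.
Joint ranges: [-2.73, 2.73], [-0.86, 2.22], [0.23, 2.46], [-1.11, 4.25], [0.08, 2.63], [-2.82, 2.82]. Speed limits (rad/s): [2.79, 2.79, 3.14, 3.14, 3.14, 3.14].

## Interface

Orientations are given as a unit quaternion [x, y, z, w].
In Python, from workcell import arm, eyes gives the robot as it stands. The module is installed in compiled form; this text tells all that it offers.
- The arm moves only by the tool move_arm, never from a script. Its argument "commands" is a list that holds one entry, the list of rows, each a list of 4 numbers: the shift along the tool's x, y, z in m, then the turn about the tool's z in rad. In form: [[[x, y, z, yaw], ...]]. A call has 1 to 10 rows; each row is the pose to reach, as a shift and turn from the pose commanded when the call began, along the tool's axes at that moment; what a row does not reach only later rows make up. A row lasts 1/12 s, in which the tool goes at most 41.7 mm and 7.16 degrees, less where a joint would pass 70% of its speed; a pose out of reach is approached as far as the arm can. A call with a gripper value outside its range is refused whole. "grip" is the closure, from -1 (fully open) to 1 (shut), set as the call begins (left out, the last holds). The fingers move at their own pace and stop on an object; "grip_force" is the grip in N (left out, the last holds). Time passes only in rows, so rows that repeat a pose let the fingers close. It gives the time, the measured TCP pose, the force, the opening and the grip force at its end, in the units of the state.
- arm.get_state(): the state, without advancing time (a new reading comes with each control period).
- eyes.read_camera(name): name is "side" or "top" or "wrist"; returns a dict with "image" (384x512x3 uint8, blue, green, red), "camera_matrix" (3x3 intrinsics, pixels), "extrinsics" (4x4, takes a point from world to camera coordinates); the wrist camera has in their place "hand_eye" (4x4, takes a point from camera to tool coordinates, whose origin is the TCP and whose axes are the flange's). Camera axes: x right, y up, looking along -z (the intrinsics and any distortion apply to the point x, -y, -z); pixel columns grow to the right and rows downward; lengths in m; the calibration is good to about 2 mm. The wrist camera is an equidistant fisheye: a pixel r from the principal point sees the ray r / f radians off the axis. A picture is of the moment at which its call begins: read the wrist's pose just before it. There is no depth.
- arm.job_done(): hands the job in; it is judged then, once.
The state is a dict: "clock": time; "q": joint angles; "joint_vel": joint speeds; "joint_torque": joint torques, N m; "tcp_pos": TCP position; "ee_rot": TCP orientation; "contact_force": force on the tool from outside, world axes, zero at the start; "torque": the same for the moment, N m; "opening": opening from 0.0 (shut) to 1.0 (fully open); "gripper_force": force on a finger pad.
Only numpy, scipy, OpenCV 4.12 (cv2) and the standard library are available. Lean on these libraries where they do the work, as an engineer would, in place of code of your own. Each camera call takes 0.05 s, during which the arm holds its last target. There are 200 camera calls.

## Working session

There is one attempt and no reset: what is moved stays moved. The work goes in short steps, Python scripts to look and compute and a tool call to move; the robot and the scene stay as the last step left them, time stands still between calls to the robot, and variables do not carry over. Pictures are saved under pics/ and viewed, at most 10 in all, crops included, and the job is handed in when it is done.

Besides the shell and the picture viewer there is one more tool, called as a command line: name --argument value ..., lists and objects as JSON in quotes. move_arm: Moves the arm, as the interface text tells. Its arguments: {"type":"object","properties":{"commands":{"type":"array","items":{"type":"array","items":{"type":"array","items":{"type":"number"}}}},"grip":{"type":"number"},"grip_force":{"type":"number"}},"required":["commands"]}

```bash
mkdir -p pics
python3 - <<'E'
from workcell import arm, eyes
import cv2,numpy as np
s=arm.get_state();print({k:np.round(v,3).tolist() for k,v in s.items()})
for n in("top","side"):
    d=eyes.read_camera(n);cv2.imwrite(f"pics/{n}0.png",d["image"]);print(n,d["camera_matrix"],d["extrinsics"],[k for k in d])
    np.savez(f"{n}.npz",K=d["camera_matrix"],E=d["extrinsics"])
E
```

```text
{'clock': 0.0, 'q': [-1.367, 0.207, 1.543, 0.0, 1.394, -0.15], 'joint_vel': [-0.0, -0.0, -0.001, -0.0, 0.0, 0.001], 'joint_torque': [0.001, -37.087, -28.142, 0.07, 0.036, -0.0], 'tcp_pos': [0.199, -0.539, 0.221], 'ee_rot': [0.984, 0.176, -0.0, -0.001], 'contact_force': [-0.684, 0.225, -0.648], 'torque': [-0.002, 0.029, 0.027], 'gripper_force': 0.0, 'opening': 1.0}
top [[346.53025249   0.         255.77412086]
 [  0.         346.53025249 189.9409164 ]
 [  0.           0.           1.        ]] [[ 0.01943104 -0.99944829 -0.02693601  0.11864346]
 [ 0.99594581  0.01698217  0.08833767 -0.59344882]
 [-0.0878315  -0.0285433   0.99572632 -1.08483749]
 [ 0.          0.          0.          1.        ]] ['image', 'camera_matrix', 'extrinsics']
side [[397.90603117   0.         258.80910239]
 [  0.         397.90603117 192.83119923]
 [  0.           0.           1.        ]] [[-0.98710486 -0.15934518  0.01526766  0.59799331]
 [ 0.10982002 -0.60472724  0.78882478 -0.03770884]
 [-0.11646266  0.78032947  0.61442849 -1.10032563]
 [ 0.          0.          0.          1.        ]] ['image', 'camera_matrix', 'extrinsics']
```

View pics/top0.png

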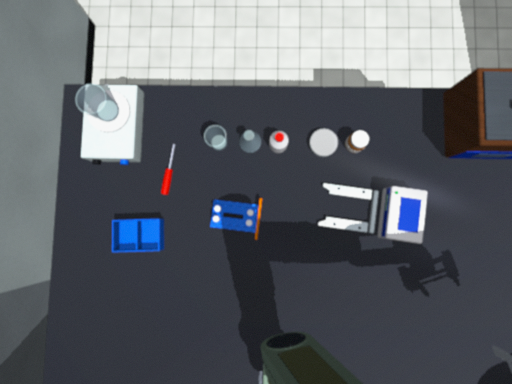

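View pics/side0.png

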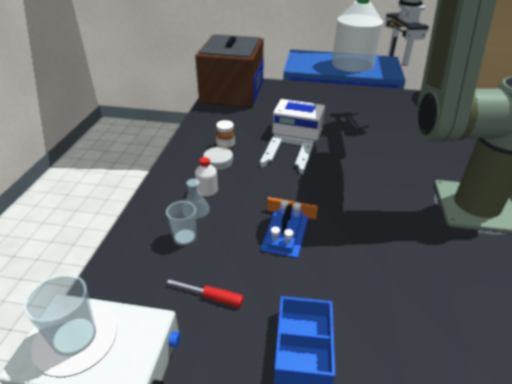

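The top view shows the tray at about (236,216) with its orange plate on the right at (260,218). The rails open to the left at about x=322, rows 187–225. The bystanders are along row 140, and the bin and screwdriver are to the left.

```bash
cat > h.py <<'E'
import numpy as np,cv2
def cast(n,px,z):
    d=np.load(f"{n}.npz");K,E=d["K"],d["E"];R,t=E[:3,:3],E[:3,3]
    px=np.atleast_2d(np.float64(px));c=-R.T@t
    r=np.c_[(px[:,0]-K[0,2])/K[0,0],-(px[:,1]-K[1,2])/K[1,1],-np.ones(len(px))]@R
    return c+r*((z-c[2])/r[:,2])[:,None]
def big(m):
    c,_=cv2.findContours(m,cv2.RETR_EXTERNAL,cv2.CHAIN_APPROX_NONE);return max(c,key=cv2.contourArea)[:,0]
E
python3 - <<'E'
from h import *
im=cv2.imread("pics/top0.png");h=cv2.cvtColor(im,cv2.COLOR_BGR2HSV)
roi=np.zeros(im.shape[:2],np.uint8);roi[185:250,200:275]=255
o=big(cv2.inRange(h,(5,120,80),(22,255,255))&roi)
P=cast("top",o,.04);r=cv2.minAreaRect((P[:,:2]*1000).astype(np.float32));print("orange z.04",r,cv2.boxPoints(r).tolist())
b=big(cv2.morphologyEx(cv2.inRange(h,(100,120,60),(125,255,255))&roi,cv2.MORPH_CLOSE,np.ones((7,7))))
P=cast("top",b,.006);r=cv2.minAreaRect((P[:,:2]*1000).astype(np.float32));print("blue z.006",r)
c=im[165:255,200:440];cv2.imwrite("pics/crop.png",cv2.resize(c,None,fx=3.3,fy=3.3,interpolation=cv2.INTER_CUBIC))
E
```

```text
orange z.04 ((501.57513427734375, 119.82464599609375), (13.586777687072754, 132.920654296875), 85.07997131347656) [[434.77703857421875, 118.75627136230469], [567.2079467773438, 107.35630798339844], [568.3732299804688, 120.89302062988281], [435.94232177734375, 132.29298400878906]]
blue z.006 ((508.650634765625, 202.12997436523438), (150.57357788085938, 97.69052124023438), 84.26717376708984)
```

View pics/crop.png

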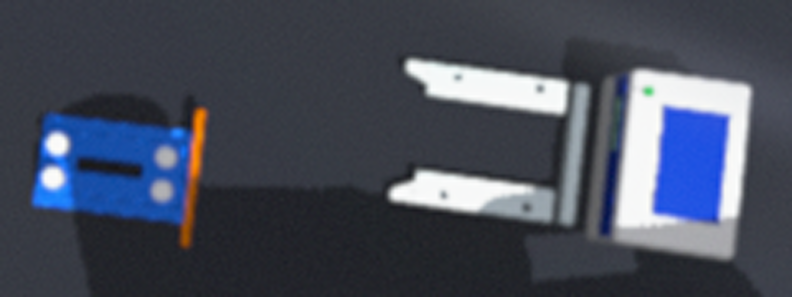

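The crop shows the handle as a black bar at (110,167). The white rails run from their mouths at x≈400 to x≈570, and a grey bar at x≈572 sits in front of the housing.

Run:
```python
from h import *
im=cv2.imread("pics/top0.png");h=cv2.cvtColor(im,cv2.COLOR_BGR2HSV)
print("handle",cast("top",[[200+110/3.3,165+167/3.3]],.072))
m=cv2.inRange(im,(110,110,110),(255,255,255));m[:,371:]=0;m[:,:310]=0;m[:180]=0;m[235:]=0
cs,_=cv2.findContours(m,cv2.RETR_EXTERNAL,cv2.CHAIN_APPROX_NONE)
cs=sorted(cs,key=cv2.contourArea)[-2:]
ends=[]
for c in cs:
    P=cast("top",c[:,0],.018)[:,:2]*1000
    r=cv2.minAreaRect(P.astype(np.float32));print(cv2.contourArea(c),r,cv2.boxPoints(r).round().tolist())
# housing roof at .097
hp=np.array([[638,70],[750,85],[737,260],[588,238]])/3.3+[200,165]
print("housing roof",cast("top",hp,.097)[:,:2]*1000)
px=np.array([[407,60],[567,82],[567,114],[390,200],[555,222],[555,190],[405,168],[425,95]])/3.3+[200,165]
print("rail pts UO mouth,UO far,UI far,LO mouth,LO far,LI far, LI, UI",(cast("top",px,.018)[:,:2]*1000).round(1).tolist())
```

```text
handle [[0.50707523 0.19552029 0.072     ]]
444.5 ((489.3304748535156, -149.31106567382812), (155.64743041992188, 35.19674301147461), 82.99249267578125) [[462.0, -224.0], [497.0, -229.0], [516.0, -74.0], [481.0, -70.0]]
452.0 ((594.338134765625, -161.9578857421875), (154.95712280273438, 35.740867614746094), 82.70634460449219) [[567.0, -237.0], [602.0, -241.0], [622.0, -87.0], [586.0, -83.0]]
housing roof [[ 603.24104369 -282.53292414]
 [ 591.34040779 -382.0849513 ]
 [ 435.00312087 -366.98226835]
 [ 451.68466862 -236.04493176]]
rail pts UO mouth,UO far,UI far,LO mouth,LO far,LI far, LI, UI [[617.7, -88.0], [598.7, -242.9], [567.5, -242.6], [481.1, -71.9], [463.1, -230.1], [493.8, -230.4], [512.3, -86.3], [583.6, -105.5]]
```

move_arm --commands '[[[0.25,-0.2,-0.03,-0.5],[0.25,-0.2,-0.03,-0.5],[0.25,-0.2,-0.03,-0.5],[0.25,-0.2,-0.03,-0.5],[0.25,-0.2,-0.03,-0.5],[0.25,-0.2,-0.03,-0.5],[0.25,-0.2,-0.03,-0.5],[0.25,-0.2,-0.03,-0.5],[0.25,-0.2,-0.03,-0.5],[0.25,-0.2,-0.03,-0.5]]]' --grip -1

```text
clock: 0.93
tcp_pos: [0.3649, -0.264, 0.2524]
ee_rot: [0.909, 0.416, -0.0, 0.0]
contact_force: [0.4, -0.0, 0.8]
opening: 1.003
gripper_force: 0.0
```

```bash
cat >> h.py <<'E'
from scipy.spatial.transform import Rotation as Ro
def pose(s):
    R=Ro.from_quat(s["ee_rot"]).as_matrix();return np.array(s["tcp_pos"]),R
def go(s,g,head=None):
    "tool-frame shift & yaw to reach world point g with tool x at heading head (deg)"
    p,R=pose(s);d=R.T@(np.array(g)-p);h0=np.degrees(np.arctan2(R[1,0],R[0,0]))
    y=0 if head is None else -np.radians((head-h0+180)%360-180)
    print("pos",p.round(4),"head",h0.round(2),"q1,q6",np.degrees([s["q"][0],s["q"][5]]).round(1),"t",s["clock"],"F",np.round(s["contact_force"],1),"| shift",d.round(4),"yaw",round(float(y),4))
def wcast(s,d,px,z):
    K=d["camera_matrix"];H=np.array(d["hand_eye"]);p,R=pose(s);px=np.atleast_2d(np.float64(px))
    u=(px-[K[0,2],K[1,2]])/[K[0,0],K[1,1]];th=np.linalg.norm(u,axis=1,keepdims=True);w=np.sin(th)*u/th
    r=np.c_[w[:,0],-w[:,1],-np.cos(th)[:,0]]@H[:3,:3].T@R.T;c=p+R@H[:3,3]
    return c+r*((z-c[2])/r[:,2])[:,None]
E
python3 - <<'E'
from h import *
from workcell import arm
go(arm.get_state(),[.54,0.03,.25],84)
E
```

```text
pos [ 0.3649 -0.264   0.2524] head 49.13 q1,q6 [-46.9  -6. ] t 0.9333 F [ 0.4 -0.   0.8] | shift [ 0.3369 -0.0599  0.0022] yaw -0.6086
```

move_arm --commands '[[[0.337,-0.06,0,-0.61],[0.337,-0.06,0,-0.61],[0.337,-0.06,0,-0.61],[0.337,-0.06,0,-0.61],[0.337,-0.06,0,-0.61],[0.337,-0.06,0,-0.61],[0.337,-0.06,0,-0.61],[0.337,-0.06,0,-0.61],[0.337,-0.06,0,-0.61],[0.337,-0.06,0,-0.61]]]'

```text
clock: 1.77
tcp_pos: [0.5414, 0.0289, 0.2515]
ee_rot: [0.743, 0.669, -0.001, -0.0]
contact_force: [-0.1, -0.0, 1.2]
opening: 1.002
gripper_force: 0.0
```

Run:
```python
from h import *
from workcell import arm,eyes
import pickle
s=arm.get_state();go(s,[.507,.197,.2],85.1)
d=eyes.read_camera("wrist");pickle.dump((s,d),open("w1.pkl","wb"));cv2.imwrite("pics/w1.png",d["image"]);print(d["camera_matrix"],d["hand_eye"])
```

```text
pos [0.5414 0.0289 0.2515] head 84.01 q1,q6 [-6.1 -0.1] t 1.7667 F [-0.1 -0.   1.2] | shift [ 0.1636 -0.0517  0.0515] yaw -0.0191
[[297.31863964   0.         254.77543591]
 [  0.         297.31863964 188.7868245 ]
 [  0.           0.           1.        ]] [[ 5.07694593e-04  9.71182340e-01  2.38337165e-01  7.03526761e-02]
 [ 9.99999822e-01 -5.67721692e-04  1.83214305e-04 -3.27592446e-04]
 [ 3.13243676e-04  2.38337030e-01 -9.71182456e-01 -1.62471081e-01]
 [ 0.00000000e+00  0.00000000e+00  0.00000000e+00  1.00000000e+00]]
```

View pics/w1.png

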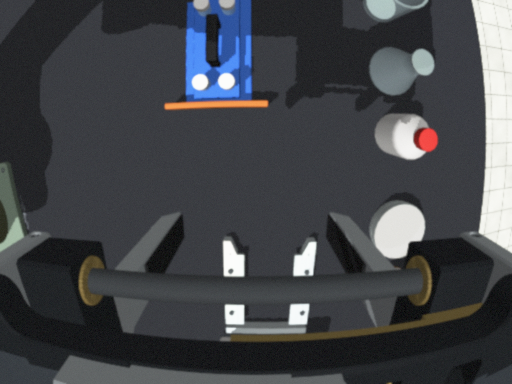

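The wrist view shows the handle bar at (212,40) and the plate from (165,106) to (268,103). The rail mouths are at (231,238) and (308,240), partly hidden by the fingers.

Run:
```python
from h import *
import pickle
s,d=pickle.load(open("w1.pkl","rb"));im=d["image"];h=cv2.cvtColor(im,cv2.COLOR_BGR2HSV)
def rect(m,z,n):
    P=wcast(s,d,big(m),z)[:,:2]*1000;r=cv2.minAreaRect(P.astype(np.float32));print(n,r,cv2.boxPoints(r).round(1).tolist())
rect(cv2.inRange(h,(5,120,80),(22,255,255))&np.pad(np.full((40,130),255,np.uint8),((85,259),(150,232))),.04,"plate")
m=cv2.inRange(im,(0,0,0),(60,60,60));k=np.zeros_like(m);k[8:75,203:222]=255;rect(m&k,.072,"handle")
m=cv2.inRange(im,(140,140,140),(255,255,255))
for a,b,n in((220,250,"R"),(285,320,"L")):
    k=np.zeros_like(m);k[230:275,a:b]=255;c=big(m&k)
    P=wcast(s,d,c,.018)[:,:2]*1000
    r=c[np.argsort(c[:,1])]
    # edges per row: left and right
    for y in range(237,276,4):
        xs=c[c[:,1]==y][:,0]
        if len(xs): print(n,y,xs.min(),xs.max(),wcast(s,d,[[xs.min()-.5,y],[xs.max()+.5,y]],.018)[:,:2].round(4).tolist())
```

```text
plate ((500.093505859375, 121.06608581542969), (10.368684768676758, 132.81895446777344), 83.57640838623047) [[433.5, 123.30000305175781], [565.5, 108.5], [566.7000122070312, 118.80000305175781], [434.70001220703125, 133.60000610351562]]
handle ((509.32513427734375, 196.26284790039062), (63.03308868408203, 15.177093505859375), 84.59027099609375) [[498.79998779296875, 165.60000610351562], [513.9000244140625, 164.1999969482422], [519.9000244140625, 226.89999389648438], [504.70001220703125, 228.39999389648438]]
R 241 223 230 [[0.483, -0.0707], [0.4947, -0.0718]]
R 245 223 232 [[0.4821, -0.0771], [0.4968, -0.0784]]
R 249 223 234 [[0.4812, -0.0836], [0.4989, -0.0852]]
R 253 223 236 [[0.4802, -0.0901], [0.501, -0.092]]
R 257 223 244 [[0.4793, -0.0967], [0.5119, -0.0997]]
R 261 223 243 [[0.4783, -0.1035], [0.5097, -0.1063]]
R 265 223 243 [[0.4773, -0.1103], [0.5088, -0.1131]]
R 269 223 243 [[0.4763, -0.1172], [0.508, -0.12]]
R 273 223 243 [[0.4752, -0.1242], [0.5072, -0.127]]
L 241 311 314 [[0.611, -0.0847], [0.617, -0.0854]]
L 245 307 315 [[0.6048, -0.0904], [0.6183, -0.0921]]
L 249 305 315 [[0.6015, -0.0966], [0.6181, -0.0988]]
L 253 302 315 [[0.5967, -0.1026], [0.6179, -0.1054]]
L 257 294 314 [[0.5844, -0.1078], [0.6162, -0.112]]
L 261 294 314 [[0.584, -0.1146], [0.616, -0.1189]]
L 265 294 313 [[0.5837, -0.1215], [0.6143, -0.1257]]
L 269 293 313 [[0.5818, -0.1283], [0.6141, -0.1327]]
L 273 293 312 [[0.5814, -0.1354], [0.6124, -0.1397]]
```

Run:
```python
from h import *
from workcell import arm
go(arm.get_state(),[.509,.1963,.062],84.7)
```

```text
pos [0.5406 0.0274 0.2515] head 83.9 q1,q6 [-6.2 -0.1] t 1.8167 F [-1.6 -0.3 -0.3] | shift [ 0.1648 -0.049   0.1894] yaw -0.0139
```

move_arm --commands '[[[0.165,-0.049,0.1,-0.014],[0.165,-0.049,0.1,-0.014],[0.165,-0.049,0.1,-0.014],[0.165,-0.049,0.1,-0.014],[0.165,-0.049,0.1,-0.014],[0.165,-0.049,0.1,-0.014],[0.165,-0.049,0.1,-0.014],[0.165,-0.049,0.1,-0.014]]]'

```text
clock: 2.48
tcp_pos: [0.5103, 0.1953, 0.1529]
ee_rot: [0.74, 0.673, -0.0, 0.001]
contact_force: [-0.1, -0.4, 0.6]
opening: 1.001
gripper_force: 0.0
```

Run:
```python
from h import *
from workcell import arm,eyes
s=arm.get_state();go(s,[.509,.1963,.062],84.7)
d=eyes.read_camera("wrist");cv2.imwrite("pics/w2.png",d["image"])
```

```text
pos [0.5103 0.1953 0.1529] head 84.54 q1,q6 [11.9 17.4] t 2.4833 F [-0.1 -0.4  0.6] | shift [ 0.001  -0.0014  0.0909] yaw -0.0027
```

View pics/w2.png

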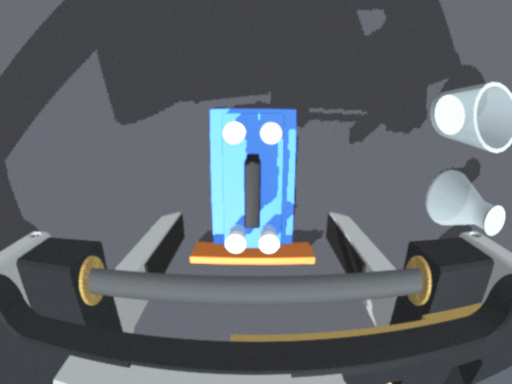

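The handle is at (252,195), centred between the open fingers at columns 180 and 330. I'll descend and grip.

move_arm --commands '[[[0.001,-0.001,0.035,0],[0.001,-0.001,0.065,0],[0.001,-0.001,0.085,0],[0.001,-0.001,0.091,0],[0.001,-0.001,0.091,0],[0.001,-0.001,0.091,0]]]'

```text
clock: 3.03
tcp_pos: [0.5102, 0.1978, 0.0628]
ee_rot: [0.74, 0.673, 0.001, 0.001]
contact_force: [0.9, -0.0, 0.1]
opening: 0.995
gripper_force: 0.0
```

move_arm --commands '[[[0,0,0,0],[0,0,0,0],[0,0,0,0],[0,0,0,0],[0,0,0,0],[0,0,0,0],[0,0,0,0],[0,0,0,0],[0,0,0,0]]]' --grip 1 --grip_force 30

```text
clock: 3.78
tcp_pos: [0.5085, 0.1987, 0.0614]
ee_rot: [0.739, 0.673, -0.0, -0.0]
contact_force: [-0.1, 0.5, 0.2]
opening: 0.4
gripper_force: 0.0
```

Still closing; wait, then lift 20 mm.

move_arm --commands '[[[0,0,0,0],[0,0,0,0],[0,0,0,0],[0,0,0,0],[0,0,0,0],[0,0,0,0]]]'

```text
clock: 4.28
tcp_pos: [0.5085, 0.1987, 0.0614]
ee_rot: [0.739, 0.673, -0.0, -0.0]
contact_force: [0.3, 0.3, -1.6]
opening: 0.148
gripper_force: 30.0
```

move_arm --commands '[[[0,0,-0.005,0],[0,0,-0.01,0],[0,0,-0.015,0],[0,0,-0.02,0],[0,0,-0.02,0]]]'

```text
clock: 4.7
tcp_pos: [0.5096, 0.1989, 0.0828]
ee_rot: [0.739, 0.673, 0.001, 0.001]
contact_force: [0.5, 0.5, -4.1]
opening: 0.148
gripper_force: 30.0
```

move_arm --commands '[[[0,0,0,0.1],[0,0,0,0.2],[0,0,0,0.3],[0,0,0,0.4],[0,0,0,0.5],[0,0,0,0.6],[0,0,0,0.7],[0,0,0,0.78],[0,0,0,0.8]]]'

```text
clock: 5.45
tcp_pos: [0.5086, 0.1986, 0.0814]
ee_rot: [0.943, 0.331, -0.0, 0.0]
contact_force: [0.9, -0.2, -4.6]
opening: 0.148
gripper_force: 30.0
```

move_arm --commands '[[[0,0,0,0.1],[0,0,0,0.2],[0,0,0,0.3],[0,0,0,0.4],[0,0,0,0.5],[0,0,0,0.6],[0,0,0,0.7],[0,0,0,0.77],[0,0,0,0.77],[0,0,0,0.77]]]'

```text
clock: 6.28
tcp_pos: [0.5086, 0.1986, 0.0814]
ee_rot: [0.999, -0.045, -0.0, 0.0]
contact_force: [0.2, -0.6, -2.4]
opening: 0.144
gripper_force: 30.0
```

move_arm --commands '[[[0,0,0.007,0],[0,0,0.014,0],[0,0,0.019,0],[0,0,0.021,0],[0,0,0.021,0],[0,0,0.021,0]]]'

```text
clock: 6.78
tcp_pos: [0.5081, 0.1985, 0.061]
ee_rot: [0.999, -0.046, -0.001, 0.0]
contact_force: [-4.0, -1.2, 5.7]
opening: 0.15
gripper_force: 30.0
```

Set down (light contact). Release, rise clear, turn half a turn (tool yaw −3.14) and regrasp.

move_arm --commands '[[[0,0,0,0],[0,0,0,0],[0,0,0,0],[0,0,0,0],[0,0,0,0],[0,0,0,0],[0,0,0,0],[0,0,0,0],[0,0,0,0]]]' --grip -0.2

```text
clock: 7.53
tcp_pos: [0.5087, 0.1987, 0.0604]
ee_rot: [0.999, -0.046, -0.0, -0.0]
contact_force: [-0.2, -0.5, -0.4]
opening: 0.603
gripper_force: 0.0
```

move_arm --commands '[[[0,0,-0.015,0],[0,0,-0.04,0],[0,0,-0.07,0],[0,0,-0.09,0],[0,0,-0.09,0],[0,0,-0.09,0]]]'

```text
clock: 8.03
tcp_pos: [0.5097, 0.1989, 0.1518]
ee_rot: [0.999, -0.046, 0.002, -0.0]
contact_force: [-0.7, -0.3, -0.0]
opening: 0.601
gripper_force: 0.0
```

move_arm --commands '[[[0,0,0,-0.12],[0,0,0,-0.24],[0,0,0,-0.36],[0,0,0,-0.48],[0,0,0,-0.6],[0,0,0,-0.72],[0,0,0,-0.84],[0,0,0,-0.96],[0,0,0,-1.08],[0,0,0,-1.1]]]'

```text
clock: 8.87
tcp_pos: [0.507, 0.1983, 0.148]
ee_rot: [0.875, 0.484, -0.002, -0.001]
contact_force: [0.5, -0.1, 0.2]
opening: 0.602
gripper_force: 0.0
```

move_arm --commands '[[[0,0,0,-0.12],[0,0,0,-0.24],[0,0,0,-0.36],[0,0,0,-0.48],[0,0,0,-0.6],[0,0,0,-0.72],[0,0,0,-0.84],[0,0,0,-0.96],[0,0,0,-1.08],[0,0,0,-1.1]]]'

```text
clock: 9.7
tcp_pos: [0.5075, 0.1984, 0.1487]
ee_rot: [0.494, 0.87, -0.001, -0.001]
contact_force: [-0.3, -0.2, 0.1]
opening: 0.602
gripper_force: 0.0
```

move_arm --commands '[[[0,0,0,-0.12],[0,0,0,-0.24],[0,0,0,-0.36],[0,0,0,-0.48],[0,0,0,-0.6],[0,0,0,-0.72],[0,0,0,-0.84],[0,0,0,-0.94],[0,0,0,-0.94],[0,0,0,-0.94]]]'

```text
clock: 10.53
tcp_pos: [0.5081, 0.1985, 0.1496]
ee_rot: [0.049, 0.999, -0.0, -0.001]
contact_force: [0.6, -0.5, 0.4]
opening: 0.6
gripper_force: 0.0
```

Run:
```python
from h import *
from workcell import arm,eyes
import pickle
s=arm.get_state();go(s,[.5081,.1985,.0615],174.6)
d=eyes.read_camera("wrist");pickle.dump((s,d),open("w3.pkl","wb"));cv2.imwrite("pics/w3.png",d["image"])
```

```text
pos [0.5081 0.1985 0.1496] head 174.33 q1,q6 [ 12.3 -72.1] t 10.5333 F [ 0.6 -0.5  0.4] | shift [-0.0002 -0.      0.0881] yaw -0.0046
```

View pics/w3.png

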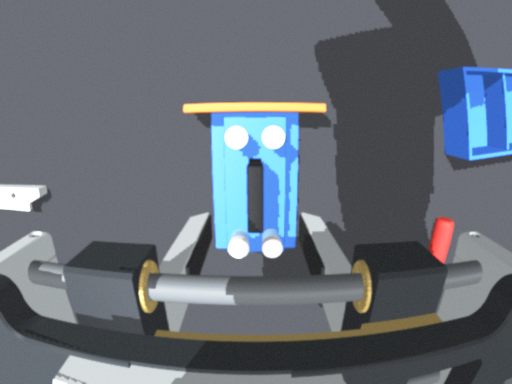

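The tray is upright and a quarter turned. The handle is at (255,195), centred between the fingers, with the plate at the top on row 107. I'll regrasp and lift.

move_arm --commands '[[[0,0,0.035,0],[0,0,0.065,0],[0,0,0.083,0],[0,0,0.088,0],[0,0,0.088,0],[0,0,0.088,0]]]'

```text
clock: 11.08
tcp_pos: [0.5092, 0.1988, 0.063]
ee_rot: [0.048, 0.999, 0.0, 0.0]
contact_force: [0.5, -0.1, 0.5]
opening: 0.599
gripper_force: 0.0
```

move_arm --commands '[[[0,0,0,0],[0,0,0,0],[0,0,0,0],[0,0,0,0],[0,0,0,0],[0,0,0,0],[0,0,0,0],[0,0,0,0],[0,0,0,0],[0,0,0,0]]]' --grip 1 --grip_force 30

```text
clock: 11.92
tcp_pos: [0.5087, 0.1986, 0.0626]
ee_rot: [0.047, 0.999, -0.0, -0.0]
contact_force: [-0.5, -0.2, 2.0]
opening: 0.146
gripper_force: 30.0
```

move_arm --commands '[[[0,0,-0.005,0],[0,0,-0.01,0],[0,0,-0.015,0],[0,0,-0.02,0],[0,0,-0.02,0]]]'

```text
clock: 12.33
tcp_pos: [0.5095, 0.1989, 0.0836]
ee_rot: [0.047, 0.999, 0.0, 0.001]
contact_force: [0.6, 0.2, -3.1]
opening: 0.148
gripper_force: 30.0
```

move_arm --commands '[[[0,0,0,0.1],[0,0,0,0.2],[0,0,0,0.3],[0,0,0,0.4],[0,0,0,0.5],[0,0,0,0.6],[0,0,0,0.7],[0,0,0,0.78],[0,0,0,0.8]]]'

```text
clock: 13.08
tcp_pos: [0.5085, 0.1986, 0.0824]
ee_rot: [0.433, 0.901, -0.0, -0.0]
contact_force: [-0.7, 0.3, -4.5]
opening: 0.143
gripper_force: 30.0
```

move_arm --commands '[[[0,0,0,0.1],[0,0,0,0.2],[0,0,0,0.3],[0,0,0,0.4],[0,0,0,0.5],[0,0,0,0.6],[0,0,0,0.7],[0,0,0,0.78],[0,0,0,0.8],[0,0,0,0.8]]]'

```text
clock: 13.92
tcp_pos: [0.5085, 0.1986, 0.0824]
ee_rot: [0.749, 0.663, -0.0, -0.0]
contact_force: [0.3, -0.7, -4.0]
opening: 0.147
gripper_force: 30.0
```

Run:
```python
from h import *
from workcell import arm
u=np.array([np.cos(np.radians(-97.1)),np.sin(np.radians(-97.1))]);m=np.array([.551,-.077])
s=arm.get_state();print(s["opening"]);go(s,[*(m-.10*u),.078],82.9);go(s,[*(m-.10*u),.0625],82.9)
```

```text
0.14742848151776852
pos [0.5085 0.1986 0.0824] head 83.06 q1,q6 [12.3 19.2] t 13.9167 F [ 0.3 -0.7 -4. ] | shift [-0.1685  0.0758  0.0044] yaw 0.0028
pos [0.5085 0.1986 0.0824] head 83.06 q1,q6 [12.3 19.2] t 13.9167 F [ 0.3 -0.7 -4. ] | shift [-0.1685  0.0758  0.0199] yaw 0.0028
```

move_arm --commands '[[[-0.024,0.011,0,0.003],[-0.048,0.022,0,0.003],[-0.072,0.033,0,0.003],[-0.096,0.044,0,0.003],[-0.12,0.055,0,0.003],[-0.144,0.066,0,0.003],[-0.16,0.073,0,0.003],[-0.168,0.076,0,0.003],[-0.168,0.076,0,0.003],[-0.168,0.076,0,0.003]]]'

```text
clock: 14.75
tcp_pos: [0.5631, 0.023, 0.0822]
ee_rot: [0.75, 0.661, -0.0, -0.001]
contact_force: [0.2, -0.4, -3.8]
opening: 0.145
gripper_force: 30.0
```

Run:
```python
from h import *
from workcell import arm,eyes
import pickle
u=np.array([np.cos(np.radians(-97.1)),np.sin(np.radians(-97.1))]);m=np.array([.551,-.077])
s=arm.get_state();go(s,[*(m-.10*u),.0625],82.9)
d=eyes.read_camera("wrist");cv2.imwrite("pics/w4.png",d["image"]);pickle.dump((s,d),open("w4.pkl","wb"))
t=eyes.read_camera("top")["image"];cv2.imwrite("pics/t4.png",t)
c=t[150:260,250:440];c=cv2.resize(c,None,fx=3,fy=3,interpolation=cv2.INTER_CUBIC)
w=cv2.resize(d["image"],(341,256));o=np.zeros((590,570,3),np.uint8);o[:330]=c;o[332:588,:341]=w;cv2.imwrite("pics/m4.png",o)
```

```text
pos [0.5631 0.023  0.0822] head 82.79 q1,q6 [-6.5  0.7] t 14.75 F [ 0.2 -0.4 -3.8] | shift [-0.0007  0.0004  0.0197] yaw -0.002
```

View pics/m4.png

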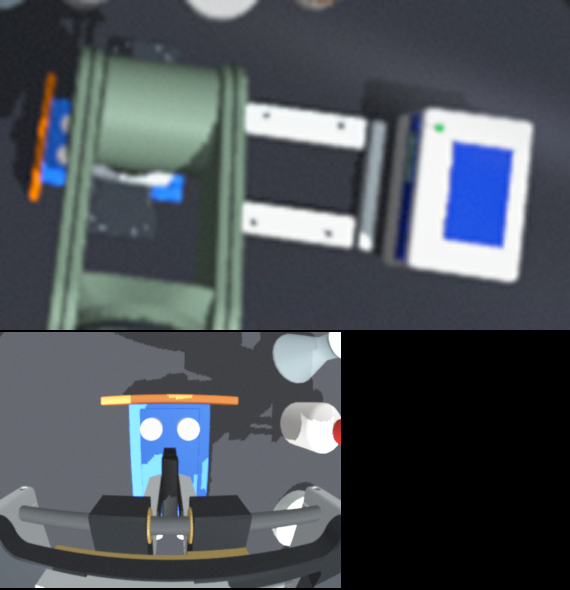

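The top crop shows the rails lit, at (250–370, 105–245), with the arm hiding the mouth. The orange plate trails at the left (42,135). The wrist inset shows the tray square in the gripper. I'll refine the centre line from these.

Run:
```python
from h import *
import pickle
t=cv2.imread("pics/t4.png")
m=cv2.inRange(t,(150,150,150),(255,255,255));k=np.zeros_like(m);k[180:236,335:371]=255
cs,_=cv2.findContours(m&k,cv2.RETR_EXTERNAL,cv2.CHAIN_APPROX_NONE)
g=cv2.cvtColor(t,cv2.COLOR_BGR2GRAY).astype(float)
# subpixel edges per column: outer upper, inner upper, inner lower, outer lower
E=[]
for x in range(336,366,2):
    col=g[178:238,x];th=120;w=np.where(np.diff((col>th).astype(int)))[0]
    if len(w)==4: E.append([[x,178+i+(th-col[i])/(col[i+1]-col[i])] for i in w])
E=np.array(E);print(len(E))
W=[cast("top",E[:,i],.018)[:,:2] for i in range(4)]
for i in range(4):
    f=np.polyfit(W[i][:,1],W[i][:,0],1);print("slope deg",np.degrees(np.arctan(f[0])).round(2),"x at y=-.15",np.polyval(f,-.15).round(4))
h=cv2.cvtColor(t,cv2.COLOR_BGR2HSV);o=cv2.inRange(h,(5,120,80),(22,255,255));o[:,:250]=0;o[:150]=0;o[240:]=0
r=cv2.minAreaRect((cast("top",big(o),.06)[:,:2]*1000).astype(np.float32));print("plate top",r)
s,d=pickle.load(open("w4.pkl","rb"));o=cv2.inRange(cv2.cvtColor(d["image"],cv2.COLOR_BGR2HSV),(5,120,80),(22,255,255));o[140:]=0
r=cv2.minAreaRect((wcast(s,d,big(o),.06)[:,:2]*1000).astype(np.float32));print("plate wrist",r)
```

```text
15
slope deg 7.0 x at y=-.15 0.6136
slope deg 7.18 x at y=-.15 0.5777
slope deg 7.13 x at y=-.15 0.5069
slope deg 7.05 x at y=-.15 0.471
plate top ((571.9877319335938, 104.26657104492188), (13.127812385559082, 135.42532348632812), 83.08670806884766)
plate wrist ((572.3003540039062, 103.74696350097656), (9.238439559936523, 131.6371612548828), 82.78678131103516)
```

move_arm --commands '[[[0,0.0015,0.008,0],[0,0.0015,0.015,0],[0,0.0015,0.019,0],[0,0.0015,0.019,0],[0,0.0015,0.019,0]]]'

```text
clock: 15.27
tcp_pos: [0.5645, 0.0229, 0.0628]
ee_rot: [0.75, 0.661, -0.0, -0.0]
contact_force: [-0.4, -0.7, -4.3]
opening: 0.146
gripper_force: 30.0
```

move_arm --commands '[[[-0.006,0,0,0],[-0.012,0,0,0],[-0.018,0,0,0],[-0.024,0,0,0],[-0.03,0,0,0],[-0.036,0,0,0],[-0.042,0,0,0],[-0.048,0,0,0],[-0.054,0,0,0],[-0.06,0,0,0]]]'

```text
clock: 16.1
tcp_pos: [0.5573, -0.0378, 0.0635]
ee_rot: [0.75, 0.661, 0.0, 0.0]
contact_force: [-0.4, 0.1, -4.5]
opening: 0.143
gripper_force: 30.0
```

Run:
```python
from h import *
from workcell import arm
u=np.array([np.cos(np.radians(-97.1)),np.sin(np.radians(-97.1))]);m=np.array([.5514,-.077])
s=arm.get_state();go(s,[*(m+.077*u),.0625],82.9)
```

```text
pos [ 0.5573 -0.0378  0.0635] head 82.77 q1,q6 [-12.8  -5.5] t 16.1 F [-0.4  0.1 -4.5] | shift [-0.1167 -0.0008  0.001 ] yaw -0.0022
```

move_arm --commands '[[[-0.006,0,0,-0.002],[-0.012,0,0,-0.002],[-0.018,0,0,-0.002],[-0.024,0,0,-0.002],[-0.03,0,0,-0.002],[-0.036,0,0,-0.002],[-0.042,0,0,-0.002],[-0.048,0,0,-0.002],[-0.054,0,0,-0.002],[-0.06,0,0,-0.002]]]'

```text
clock: 16.93
tcp_pos: [0.5498, -0.0972, 0.0635]
ee_rot: [0.75, 0.662, -0.0, 0.0]
contact_force: [-0.2, 0.4, -3.9]
opening: 0.146
gripper_force: 30.0
```

move_arm --commands '[[[-0.005,0,0,0],[-0.01,0,0,0],[-0.015,0,0,0],[-0.02,0,0,0],[-0.025,0,0,0],[-0.03,0,0,0],[-0.035,0,0,0],[-0.04,0,0,0],[-0.044,0,0,0],[-0.046,0,0,0]]]'

```text
clock: 17.77
tcp_pos: [0.5441, -0.143, 0.0635]
ee_rot: [0.75, 0.662, -0.0, 0.0]
contact_force: [0.4, 0.8, -5.0]
opening: 0.146
gripper_force: 30.0
```

Run:
```python
from h import *
from workcell import arm
u=np.array([np.cos(np.radians(-97.1)),np.sin(np.radians(-97.1))]);m=np.array([.5514,-.077])
s=arm.get_state();go(s,[*(m+.077*u),.0625],82.9)
```

```text
pos [ 0.5441 -0.143   0.0635] head 82.87 q1,q6 [-23.5 -16.4] t 17.7667 F [ 0.4  0.8 -5. ] | shift [-0.0106 -0.0009  0.001 ] yaw -0.0006
```

Sliding freely; push the last centimetre slowly until the plate meets the rail ends.

move_arm --commands '[[[-0.002,0,0.001,0],[-0.004,0,0.001,0],[-0.006,0,0.001,0],[-0.007,0,0.001,0],[-0.008,0,0.001,0],[-0.009,0,0.001,0],[-0.01,0,0.001,0],[-0.01,0,0.001,0]]]'

```text
clock: 18.43
tcp_pos: [0.543, -0.1524, 0.0625]
ee_rot: [0.75, 0.662, -0.0, 0.0]
contact_force: [0.2, -0.4, -2.3]
opening: 0.149
gripper_force: 30.0
```

move_arm --commands '[[[-0.001,0,0,0],[-0.002,0,0,0],[-0.002,0,0,0]]]'

```text
clock: 18.68
tcp_pos: [0.5427, -0.1544, 0.0625]
ee_rot: [0.75, 0.662, -0.0, 0.0]
contact_force: [0.6, 0.2, -3.9]
opening: 0.145
gripper_force: 30.0
```

move_arm --commands '[[[-0.001,0,0,0],[-0.002,0,0,0],[-0.003,0,0,0],[-0.003,0,0,0]]]'

```text
clock: 19.02
tcp_pos: [0.5426, -0.1554, 0.0625]
ee_rot: [0.75, 0.662, 0.001, -0.001]
contact_force: [1.0, 5.2, -1.5]
opening: 0.146
gripper_force: 30.0
```

Run:
```python
from h import *
from workcell import arm,eyes
import pickle
u=np.array([np.cos(np.radians(-97.1)),np.sin(np.radians(-97.1))]);m=np.array([.5514,-.077])
s=arm.get_state();go(s,[*(m+.077*u),.0625],82.9)
d=eyes.read_camera("wrist");c=d["image"][60:260,120:390];cv2.imwrite("pics/w5.png",cv2.resize(c,None,fx=2.8,fy=2.8,interpolation=cv2.INTER_CUBIC))
o=cv2.inRange(cv2.cvtColor(d["image"],cv2.COLOR_BGR2HSV),(5,120,80),(22,255,255));o[160:]=0
r=cv2.minAreaRect((wcast(s,d,big(o),.04)[:,:2]*1000).astype(np.float32));print("plate wrist",r)
```

```text
pos [ 0.5426 -0.1554  0.0625] head 82.88 q1,q6 [-24.9 -17.9] t 19.0167 F [ 1.   5.2 -1.5] | shift [ 0.0019 -0.0009  0.    ] yaw -0.0004
plate wrist ((551.9537963867188, -75.3102798461914), (9.874021530151367, 131.29733276367188), 82.91635131835938)
```

View pics/w5.png

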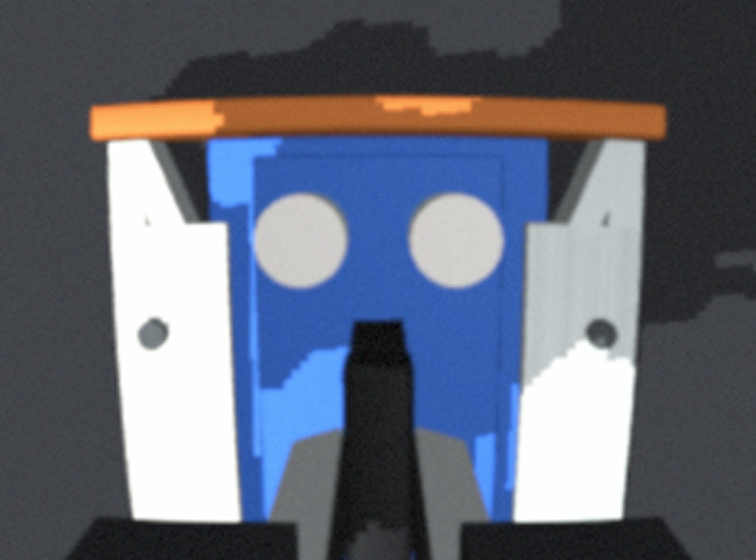

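The plate (row 120) meets both rail ends (row 140), and the base plate is centred between the rails. Contact force is about 5 N. One small extra push, then I'll relax, release and rise.

move_arm --commands '[[[-0.001,0,0,0],[-0.0015,0,0,0],[-0.0015,0,0,0]]]'

```text
clock: 19.32
tcp_pos: [0.5426, -0.1555, 0.0625]
ee_rot: [0.75, 0.662, 0.002, -0.002]
contact_force: [1.9, 9.6, -0.2]
opening: 0.143
gripper_force: 30.0
```

move_arm --commands '[[[0,0,0.0005,0],[0.001,0,0.0005,0],[0.0015,0,0.0005,0],[0.0015,0,0.0005,0]]]'

```text
clock: 19.65
tcp_pos: [0.5426, -0.1554, 0.0625]
ee_rot: [0.749, 0.662, 0.001, -0.001]
contact_force: [-0.1, 5.2, 1.8]
opening: 0.148
gripper_force: 30.0
```

move_arm --commands '[[[0,0,0,0],[0,0,0,0],[0,0,0,0],[0,0,0,0],[0,0,0,0],[0,0,0,0],[0,0,0,0],[0,0,0,0],[0,0,0,0]]]' --grip -0.3

```text
clock: 20.4
tcp_pos: [0.5423, -0.1572, 0.0619]
ee_rot: [0.75, 0.662, -0.0, -0.0]
contact_force: [0.2, -0.4, 0.3]
opening: 0.65
gripper_force: 0.0
```

move_arm --commands '[[[0,0,-0.01,0],[0,0,-0.03,0],[0,0,-0.06,0],[0,0,-0.1,0],[0,0,-0.14,0],[0,0,-0.14,0],[0,0,-0.14,0],[0,0,-0.14,0]]]'

```text
clock: 21.07
tcp_pos: [0.5422, -0.1571, 0.2023]
ee_rot: [0.75, 0.662, 0.0, 0.0]
contact_force: [0.4, -0.8, -0.1]
opening: 0.65
gripper_force: 0.0
```

Run:
```python
from h import *
from workcell import arm,eyes
s=arm.get_state();print(s["clock"],s["opening"])
d=eyes.read_camera("wrist");im=d["image"];cv2.imwrite("pics/w6.png",im)
o=cv2.inRange(cv2.cvtColor(im,cv2.COLOR_BGR2HSV),(5,120,80),(22,255,255));o[230:]=0
P=wcast(s,d,big(o),.04)[:,:2];u=np.array([np.cos(np.radians(-97.1)),np.sin(np.radians(-97.1))]);v=np.array([-u[1],u[0]]);q=P-[.5514,-.077]
r=cv2.minAreaRect((P*1000).astype(np.float32));print("plate",r,"in bay x range",(q@u).min(),(q@u).max(),"y",(q@v).min(),(q@v).max())
```

```text
21.0667 0.6503279181922366
plate ((551.7230224609375, -74.68719482421875), (8.935704231262207, 132.38758850097656), 82.6070785522461) in bay x range -0.007044396532560682 0.0019248217699338098 y -0.0661666689249331 0.0662228829643384
```

View pics/w6.png

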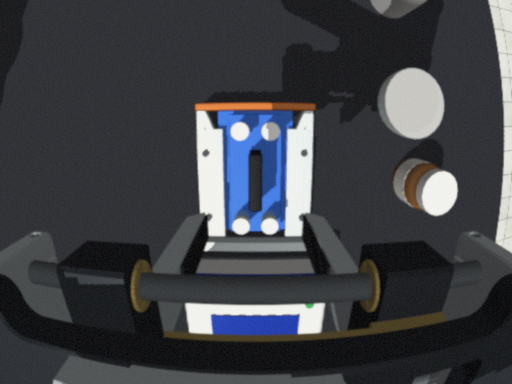

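The tray is home: the orange plate at row 106 is flush with both rail ends, centred to about 0.1 mm and square, and the gripper is clear of it. Handing in.

```bash
python3 -c "
from workcell import arm
print(arm.job_done())"
```

```text
the job is handed in; nothing more can be done
None
```

I turned the tray end for end and slid it fully home, with the orange plate against both rail ends; the gripper let go and rose clear, I moved nothing else that I could see, and the job is handed in (about 21 s of the 72 s allowed, no verdict returned).

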